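# Wedge up a rocking balance slab and prove it firm

### The arm

A 6-joint arm with a two-finger parallel gripper is mounted at the origin on the work surface. World frame = base frame: x ahead of the robot, y to its left, z up, the work surface at z = 0. Lengths are in mm, angles in rad, forces in N, time in s.
With the tool pointing down it reaches from about 300 to 775 mm from the base axis. Payload 14.6 kg.
Tool frame: the origin (TCP) lies midway between the tips of the shut fingers; the grasp point (between the pads) lies 19 mm behind it (hold_point_z is the distance from the TCP to the grasp point, in mm); z points along the fingers, y is the line along which they close (so a half turn about z gives the same grasp; the last joint's range is limited). The gripper opens to 85 mm and grips with 20 to 120 N. Pads are 22 mm wide; open, the fingers measure 114 mm over their backs; the gripper's body (76 mm by 85 mm) begins 54 mm behind the grasp point. The pads swing forward as they close: fully open they stand 13 mm farther back than shut.
Start: joints at [1.207, 0.3, 1.521, -0, 1.321, -0.067], TCP at [160.851, 525.943, 231.281] pointing down, gripper open.
Joint ranges: [-3.03, 3.03], [-0.79, 2.21], [0.23, 2.52], [-1.04, 4.18], [0, 3.07], [-2.55, 2.55]. Speed limits (rad/s): [2.22, 2.22, 2.57, 3.14, 3.14, 3.14].

### API

Orientations are given as a unit quaternion [x, y, z, w].
In Python, from bench import observe, snapshot, camera_info, job_done, hold_point_z gives the robot as it stands.
- The arm moves only by the tool carry_out, never from a script. Its argument "commands" is one flat list of numbers, 5 for each row, row after row: the shift along the tool's x, y, z in units of 5 cm (1.0 is 5 cm), then the turn about the tool's z in units of 180 degrees (1.0 is 180 degrees), then the opening, from 0 (shut) to 1 (fully open). In form: [x, y, z, turn, hand, x, y, z, turn, hand, ...]. A call has 1 to 5 rows; each row shifts and turns the commanded pose from where the row before left it, along the tool's axes as they then stand; what a row does not reach is not made up. A row lasts 1/12 s, in which the tool goes at most 41.7 mm and 7.16 degrees, less where a joint would pass 70% of its speed; a pose out of reach is approached as far as the arm can. A call with a number of a shift or a turn outside -1 to 1 is refused whole. A call with a gripper value outside its range is refused whole. The fingers move at their own pace and stop on an object; "grip_force" is the grip in N (left out, the last holds). Time passes only in rows, so rows that do not move let the fingers close. It gives the time, the measured TCP pose, the force, the opening and the grip force at its end, in the units of the state.
- observe(): the state, without advancing time (a new reading comes with each control period).
- snapshot(name): name is "scene" or "side" or "wrist"; returns (picture, depth): 384x512x3 uint8, red, green, blue; 384x512 float32, mm along the optical axis (not along the pixel's ray), 0 where there is no reading.
- camera_info(name): a dict with "fov_y" (degrees; the focal length in pixels is half the picture's height over the tangent of half this angle, whatever the lens; pixels are square), "cx", "cy" (the principal point, pixels), "extrinsics" (4x4, takes a point from camera to world coordinates). Camera axes: x right, y down, z forward; pixel columns grow to the right and rows downward; lengths in mm; the calibration is good to about 2 mm. A picture is of the moment at which its call begins: read the wrist's pose just before it. camera_info takes no time and is no camera call; for the wrist camera it gives the pose at the moment of the call.
- job_done(): hands the job in; it is judged then, once.
The state is a dict: "time": time; "q": joint angles; "joint_vel": joint speeds; "tau": joint torques, N m; "eef_pos": TCP position; "tool_rot": TCP orientation; "force": force on the tool from outside, world axes, zero at the start; "moment": the same for the moment, N m; "finger_gap": finger opening in mm; "grip_force": force on a finger pad.
Only numpy, scipy, OpenCV 4.12 (cv2) and the standard library are available. Lean on these libraries where they do the work, as an engineer would, in place of code of your own. Each camera call takes 0.05 s, during which the arm holds its last target. There are 200 camera calls.

### The job

The stone slab under the laboratory balance rocks, because one of its two support pads on the robot's side is too low and leaves a gap under that corner. Slide the wooden wedge, thin end first, between that low pad and the slab until it is snug and let go of it; do not shift the slab or let it tip, and leave the balance and the other things undisturbed. Then press straight down on the slab's top above the wedge, firmly, about as hard as the weight of one to two kilograms, to prove that the corner no longer dips, and finish while still pressing it down.

Things in the scene. Friction and masses are not known exactly. Their poses are not given: they have to be found in the camera images.
- slab: granite slab, 300 (x) x 340 (y) x 30 mm thick, 8 kg, lying level and loose on four pads, the balance towards its rear; origin at the centre of its underside, 35 mm above the bench; x points away from the robot, y to its left, z up; edges at y = +-170 mm, top at z = 30 mm. It is level by itself; pressing the unsupported corner with more than about 10 N tips it down onto the low pad
- short_pad_top (a point): centre of the top of the low pad, a grey block 50 (x) x 85 (y) x 25 mm high fixed to the bench, under the left or right corner of the slab on the robot's side, axes parallel to the slab's. Its top is 10 mm below the slab's underside: the only gap. 20 mm of its length sticks out beyond the slab's left or right edge, and the wedge can be laid on this. Friction with the wedge about 0.5 to 0.7
- tall_pad_top (a point): centre of the top of the pad at the other corner on the robot's side: the same block, but 35 mm high, in contact with the slab (no gap), 20 mm sticking out likewise. Two more such 35 mm pads stand under the slab's rear half at x = 85 mm, y = +-147.5 mm of the slab's frame
- wedge_mid (a point): loose hardwood wedge lying flat on the bench beside the slab, 110 mm long (x), 30 mm wide (y), 25 g; flat underside, thickness falling evenly from 14 mm at the thick end (x = -55 mm) to 4 mm at the thin end (x = +55 mm). Point at mid-length and mid-width, 4.5 mm above the underside; z up. Best held across its width near the thick end. Snug with about 66 mm of it under the slab
- balance_mid (a point): compact white precision balance, 200 x 190 x 59 mm high, 1.6 kg, standing on the slab, its top 59 mm above the slab; the point is 30 mm above its underside; to be left alone
- level_mid (a point): round spirit level, 34 mm diameter, 10 mm high, standing on the slab between the two corners of the robot's side; the point is its centre; to be left alone
- jar_mid (a point): amber glass jar with black lid, 54 mm diameter, 75 mm high, on the bench beside the slab, on the side away from the wedge; the point is its centre; to be left alone
- weight_case_mid (a point): closed wooden case for weights, 120 x 66 x 42 mm high, on the bench to the robot's right, further out than the wedge or jar; the point is its centre; to be left alone
- spanner_grip (a point): steel spanner, 160 mm long, lying on the bench to the robot's left, further out than the wedge or jar; the point is in its handle; to be left alone
Things that resemble listed ones, but are neither listed nor needed, are in the scene too. There is more than one size of the part that bears wedge_mid; the job needs the smallest.

How it is judged:
By the outcome, as a careful person would: the job done as asked, in the order asked, and still so for the second after the job is handed in, while the arm keeps its last pose, push and grip.
It also fails if it takes over 67 s, if anything falls off the work surface, if the arm or the gripper's body presses on something with over 40 N, if the wrist force passes 120 N, or if a joint passes its speed limit or range.

## Working session

There is one attempt and no reset: what is moved stays moved. The work goes in short steps, Python scripts to look and compute and a tool call to move; the robot and the scene stay as the last step left them, time stands still between calls to the robot, and variables do not carry over. Pictures are saved under pics/ and viewed, at most 10 in all, crops included, and the job is handed in when it is done.

Besides the shell and the picture viewer there is one more tool, called as name(argument=value, ...), one argument or row to a line, values as JSON. carry_out: Moves the arm, as the interface text tells. Shifts and turns lie within -1 to 1; 1 stands for 5 cm of shift or 180 degrees of turn. Its arguments: {"type":"object","properties":{"commands":{"type":"array","items":{"type":"number"}},"grip_force":{"type":"number"}},"required":["commands"]}

```bash
mkdir -p pics; ls
python3 - <<'E'
from bench import *
import cv2,numpy as np
print(observe(),hold_point_z)
for n in ["scene","side"]:
    p,d=snapshot(n); cv2.imwrite(f"pics/{n}0.png",cv2.resize(p[:,:,::-1],(800,600),interpolation=cv2.INTER_CUBIC)); np.savez(f"{n}0.npz",p=p,d=d,**{k:np.array(v) for k,v in camera_info(n).items()})
    print(n,camera_info(n))
E
```

```text
pics
{'time': 0.0, 'q': array([ 1.20739568e+00,  3.00474199e-01,  1.52158699e+00,  8.91774641e-06,
        1.32070351e+00, -6.65867135e-02]), 'joint_vel': array([ 0.00024737, -0.00046544, -0.00018074,  0.00034112,  0.00088815,
       -0.0014514 ]), 'tau': array([ 1.01184611e-03, -5.43503344e+01, -3.61799097e+01, -2.65375348e-05,
        4.00458826e-03,  3.46042350e-05]), 'eef_pos': array([160.77083076, 525.73079081, 230.71711661]), 'tool_rot': array([ 1.47863868e-01,  9.89007550e-01, -5.71607491e-04, -1.29242420e-04]), 'force': array([ 0.09616377, -0.04536032,  0.15890945]), 'moment': array([-0.00934181, -0.01959712,  0.02193321]), 'grip_force': 0.0, 'finger_gap': 85.48017120083196} 18.700000000000003
scene {'fov_y': 49.31482073719689, 'cx': 257.38418992761046, 'cy': 197.9561611993142, 'extrinsics': array([[-7.78306908e-01,  3.99176254e-01, -4.84661402e-01,
         1.29025624e+03],
       [ 6.27432425e-01,  4.65180581e-01, -6.24448219e-01,
         8.94052398e+02],
       [-2.38098280e-02, -7.90104642e-01, -6.12509385e-01,
         9.77155352e+02],
       [ 0.00000000e+00,  0.00000000e+00,  0.00000000e+00,
         1.00000000e+00]])}
side {'fov_y': 44.27880568140513, 'cx': 256.7416334502335, 'cy': 189.9649427241957, 'extrinsics': array([[ 9.83483280e-01, -8.92055405e-02,  1.57489712e-01,
         3.93260652e+02],
       [-1.80948959e-01, -5.05035711e-01,  8.43917298e-01,
        -1.13309266e+03],
       [ 4.25582977e-03, -8.58476151e-01, -5.12835827e-01,
         7.86251749e+02],
       [ 0.00000000e+00,  0.00000000e+00,  0.00000000e+00,
         1.00000000e+00]])}
```

View pics/scene0.png

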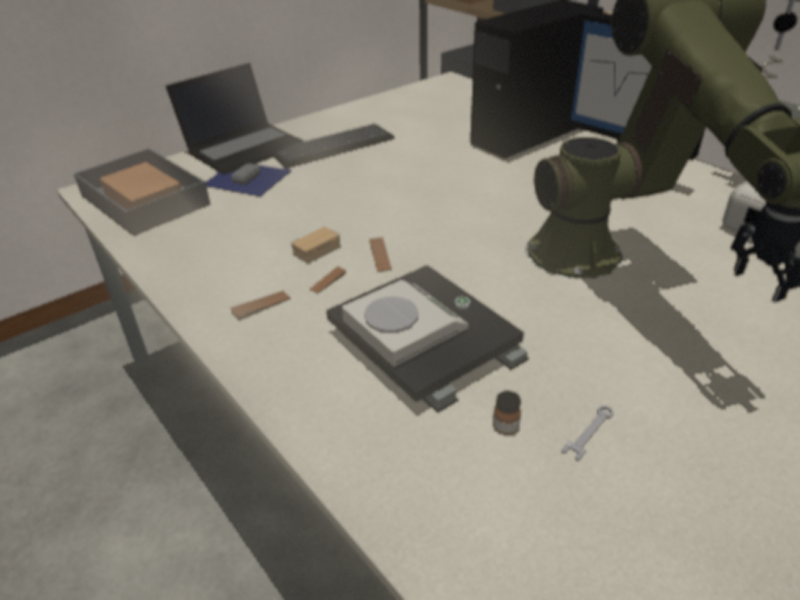

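View pics/side0.png

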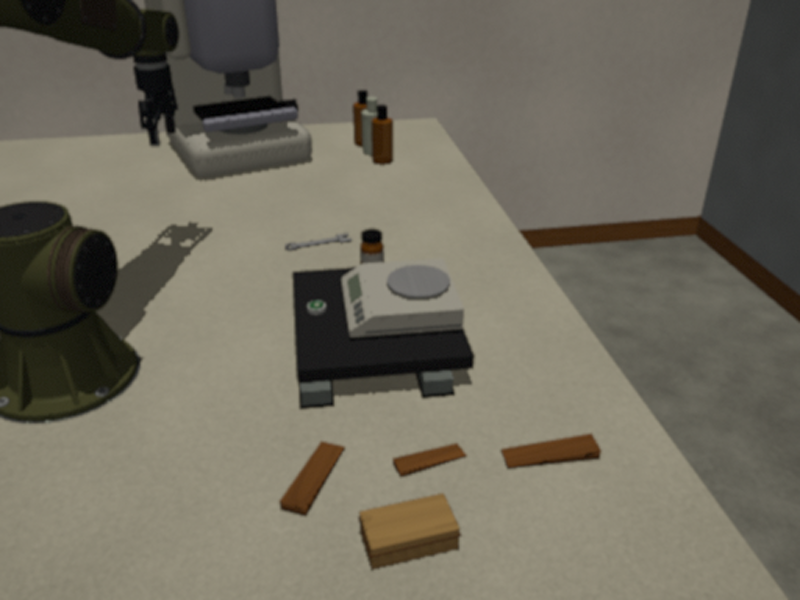

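The scene view shows the slab at about (425,330) with the balance and level, jar (507,412), spanner (588,430), case (316,243) and three reddish wedges. In the side view the wedges are at (312,478), (430,459) and (550,451). The middle one looks smallest, and two pads show at (315,388) and (435,380).

```bash
cat > h.py <<'E'
import numpy as np,cv2
def cam(n,info,p):
    f=p.shape[0]/2/np.tan(np.radians(float(info["fov_y"]))/2); return f,float(info["cx"]),float(info["cy"]),np.array(info["extrinsics"])
def xyz(d,c):
    f,cx,cy,E=c; v,u=np.mgrid[:d.shape[0],:d.shape[1]]
    P=np.stack([(u-cx)/f*d,(v-cy)/f*d,d],-1); return P@E[:3,:3].T+E[:3,3]
def ray(uv,z,c):
    f,cx,cy,E=c; uv=np.atleast_2d(uv).astype(float)
    r=np.c_[(uv-[cx,cy])/f,np.ones(len(uv))]@E[:3,:3].T; return E[:3,3]+r*((z-E[2,3])/r[:,2])[:,None]
E
python3 - <<'E'
from h import *
for n in ["scene","side"]:
    a=np.load(f"{n}0.npz"); p,d=a["p"],a["d"]; c=cam(n,a,p); X=xyz(d,c); Z=X[...,2]
    hsv=cv2.cvtColor(p,cv2.COLOR_RGB2HSV)
    print(n,"bench z",np.median(Z[(abs(X[...,0]-500)<300)&(abs(X[...,1])<400)]))
    m=((hsv[...,0]<16)&(hsv[...,1]>90)&(abs(X[...,0]-500)<400)&(abs(X[...,1])<700)&(abs(Z)<60)).astype(np.uint8)
    cs,_=cv2.findContours(m,0,1)
    for k in cs:
        if cv2.contourArea(k)<60: continue
        r=cv2.minAreaRect(ray(k[:,0],7,c)[:,:2].astype(np.float32)); print("w",cv2.contourArea(k),k[:,0].mean(0),np.round(r[0]),np.round(r[1]),round(r[2]),
          [int(x) for x in hsv[tuple(k[:,0].mean(0).astype(int)[::-1])]])
    # slab: z near 65 dark
    s=((abs(Z-65)<8)&(hsv[...,2]<70)&(abs(X[...,0]-500)<350)&(abs(X[...,1])<400)).astype(np.uint8)
    s=cv2.morphologyEx(s,cv2.MORPH_OPEN,np.ones((3,3))); cs,_=cv2.findContours(s,0,1); k=max(cs,key=cv2.contourArea)
    q=ray(k[:,0],65,c)[:,:2].astype(np.float32)
    r=cv2.minAreaRect(q); print("slab",r,np.median(Z[s>0])); print(cv2.boxPoints(r))
E
python3 - <<'E'
import numpy as np,cv2
a=np.load("side0.npz")["p"][150:350,160:400,::-1]
b=np.load("scene0.npz")["p"][170:290,190:350,::-1]
cv2.imwrite("pics/c1.png",np.hstack([cv2.resize(a,(480,400),interpolation=2),cv2.resize(b,(320,400),interpolation=2)]))
E
```

```text
scene bench z 1.1390543161091955
w 75.0 [209.5  178.65] [ 590. -320.] [108.  26.] 18 [13, 107, 134]
w 85.5 [242.79069767 163.69767442] [ 418. -325.] [136.  28.] 63 [14, 97, 137]
slab ((572.2877807617188, 153.77337646484375), (93.0013198852539, 293.0909423828125), 86.63883209228516) 64.77634427381429
[[423.26807 115.94464]
 [715.85486  98.76077]
 [721.3075  191.60211]
 [428.7207  208.78598]]
side bench z 2.3830173374963124
w 401.5 [273.81443299 293.2371134 ] [ 588. -323.] [108.  37.] 13 [14, 181, 97]
w 758.0 [199.09090909 305.88181818] [ 411. -329.] [143.  44.] 61 [14, 181, 97]
w 740.0 [352.43478261 288.76086957] [ 775. -345.] [153.  51.] 4 [14, 178, 96]
w 72.0 [237.5        158.35294118] [604. 380.] [56. 47.] 80 [15, 217, 80]
slab ((556.985107421875, 11.956802368164062), (344.4577331542969, 294.77294921875), 88.06442260742188) 66.42455890731708
[[ 403.86557 -155.19571]
 [ 698.47034 -165.15189]
 [ 710.1046   179.10931]
 [ 415.49988  189.06549]]
```

View pics/c1.png

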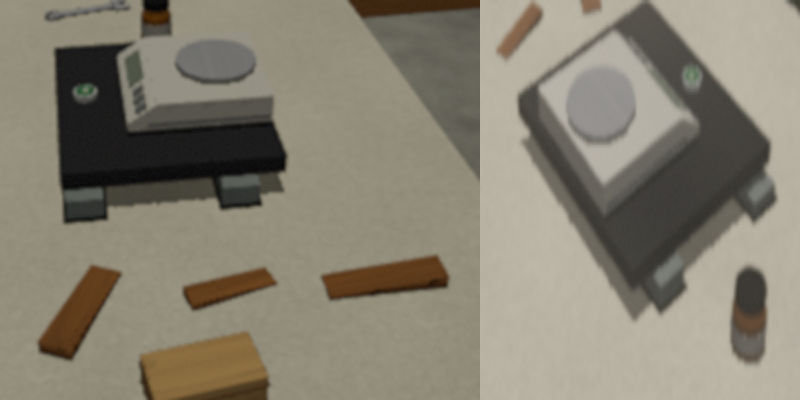

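The crop shows the near-right pad at (85,200), with its top seemingly below the slab, and the left pads on the right at (757,195) and (665,275). The smallest wedge is at about (230,288). I'll check pad heights by depth.

Run:
```python
from h import *
for n in ["scene","side"]:
    a=np.load(f"{n}0.npz"); p,d=a["p"],a["d"]; c=cam(n,a,p); X=xyz(d,c); Z=X[...,2]
    for nm,cx,cy in [("RF",468,-170),("RR",635,-176),("LF",478,200),("LR",648,194)]:
        m=(abs(X[...,0]-cx)<30)&(abs(X[...,1]-cy)<22)
        z=Z[m]; print(n,nm,m.sum(),np.histogram(z,bins=np.arange(-6,72,4)))  if m.sum() else print(n,nm,0)
```

```text
scene RF 0
scene RR 0
scene LF 339 (array([16, 77, 31, 12, 11,  8, 11, 34,  9,  1,  4,  7, 12, 12, 13,  9, 16,
       43, 13]), array([-6, -2,  2,  6, 10, 14, 18, 22, 26, 30, 34, 38, 42, 46, 50, 54, 58,
       62, 66, 70]))
scene LR 417 (array([ 7, 27, 30, 25, 20, 13, 14, 16, 19, 36, 58, 13, 12, 15, 14, 10, 15,
       49, 24]), array([-6, -2,  2,  6, 10, 14, 18, 22, 26, 30, 34, 38, 42, 46, 50, 54, 58,
       62, 66, 70]))
side RF 353 (array([  3, 135,  81,  27,   7,   9,   9,   9,   6,  13,  26,   5,   5,
         2,   5,   2,   4,   3,   2]), array([-6, -2,  2,  6, 10, 14, 18, 22, 26, 30, 34, 38, 42, 46, 50, 54, 58,
       62, 66, 70]))
side RR 463 (array([ 4, 83, 78, 48, 26, 24, 22, 22, 32, 23, 70, 19,  2,  3,  2,  0,  1,
        1,  2]), array([-6, -2,  2,  6, 10, 14, 18, 22, 26, 30, 34, 38, 42, 46, 50, 54, 58,
       62, 66, 70]))
side LF 38 (array([ 0,  0,  0,  0,  0,  0,  0,  0,  0,  0,  0,  0,  0,  0,  0,  0,  0,
       17, 21]), array([-6, -2,  2,  6, 10, 14, 18, 22, 26, 30, 34, 38, 42, 46, 50, 54, 58,
       62, 66, 70]))
side LR 0
```

The low pad is the left-front one (top at about 25 mm), and the right-front one is at about 36 mm. I'll move above the wedge for a wrist look.

carry_out(
  commands=[-0.49,-0.565,0,0,1,-0.49,-0.565,0,0,1,-0.49,-0.565,0,0,1,-0.49,-0.565,0,0,1,-0.49,-0.565,0,0,1],
)

```text
time: 0.52
eef_pos: [236.8, 353.3, 231.0]
tool_rot: [0.148, 0.989, -0.0, -0.0]
force: [0.5, 0.0, -0.3]
finger_gap: 85.4
grip_force: 0.0
```

carry_out(
  commands=[-0.49,-0.565,0,0,1,-0.49,-0.565,0,0,1,-0.49,-0.565,0,0,1,-0.49,-0.565,0,0,1,-0.49,-0.565,0,0,1],
)

```text
time: 0.93
eef_pos: [312.6, 182.4, 231.3]
tool_rot: [0.148, 0.989, 0.0, 0.0]
force: [0.4, 0.6, -1.0]
finger_gap: 85.5
grip_force: 0.0
```

carry_out(
  commands=[-0.49,-0.565,0,0,1,-0.49,-0.565,0,0,1,-0.49,-0.565,0,0,1,-0.49,-0.565,0,0,1,-0.49,-0.565,0,0,1],
)

```text
time: 1.35
eef_pos: [388.6, 11.3, 231.3]
tool_rot: [0.148, 0.989, 0.0, 0.0]
force: [1.2, 0.8, 0.2]
finger_gap: 85.4
grip_force: 0.0
```

carry_out(
  commands=[-0.49,-0.565,0,0,1,-0.49,-0.565,0,0,1,-0.49,-0.565,0,0,1,-0.49,-0.565,0,0,1,-0.49,-0.565,0,0,1],
)

```text
time: 1.77
eef_pos: [464.4, -159.6, 231.0]
tool_rot: [0.148, 0.989, 0.0, -0.0]
force: [0.4, 1.1, 0.2]
finger_gap: 85.6
grip_force: 0.0
```

carry_out(
  commands=[-0.49,-0.565,0,0,1,-0.49,-0.565,0,0,1,-0.49,-0.565,0,0,1,-0.49,-0.565,0,0,1,-0.49,-0.565,0,0,1],
)

```text
time: 2.18
eef_pos: [540.3, -330.3, 230.7]
tool_rot: [0.148, 0.989, 0.0, -0.0]
force: [0.4, 0.0, 0.5]
finger_gap: 85.4
grip_force: 0.0
```

carry_out(
  commands=[0,0,0,-0.036,1,0,0,0,-0.036,1,0,0,0,-0.036,1,0,0,0,-0.036,1,0,0,0,-0.036,1],
)

```text
time: 2.6
eef_pos: [539.9, -328.6, 230.7]
tool_rot: [-0.137, 0.991, 0.0, -0.0]
force: [-0.3, 0.4, 1.0]
finger_gap: 85.6
grip_force: 0.0
```

Run:
```python
from bench import *
from h import *
s=observe(); print(s["q"],s["eef_pos"],s["tool_rot"],s["time"])
n="wrist"; i=camera_info(n); p,d=snapshot(n); np.savez("w1.npz",p=p,d=d,**{k:np.array(v) for k,v in i.items()})
cv2.imwrite("pics/w1.png",p[:,:,::-1])
c=cam(n,i,p); X=xyz(d,c); Z=X[...,2]; print(np.array(i["extrinsics"]).round(2))
hsv=cv2.cvtColor(p,cv2.COLOR_RGB2HSV)
m=((hsv[...,0]<16)&(hsv[...,1]>110)).astype(np.uint8)
for k in cv2.findContours(m,0,1)[0]:
    if cv2.contourArea(k)<300: continue
    q=ray(k[:,0],4,c)[:,:2].astype(np.float32); r=cv2.minAreaRect(q); mk=cv2.drawContours(np.zeros_like(m),[k],-1,1,-1)>0
    print(cv2.contourArea(k),k[:,0].mean(0),r,cv2.boxPoints(r).round()); P=X[mk]; A=np.c_[P[:,:2]-P[:,:2].mean(0),np.ones(len(P))]; print("plane",np.linalg.lstsq(A,P[:,2],rcond=None)[0],P.mean(0))
```

```text
[-6.04638263e-01  4.86509689e-01  1.26497849e+00 -1.51196166e-05
  1.39106560e+00 -2.44963352e+00] [ 539.90026163 -328.57082868  230.72578686] [-1.36671703e-01  9.90616280e-01  3.19169725e-04 -3.59340704e-04] 2.6
[[-2.7000e-01  9.1000e-01  3.1000e-01  4.6051e+02]
 [ 9.6000e-01  2.6000e-01  9.0000e-02 -3.5242e+02]
 [ 0.0000e+00  3.2000e-01 -9.5000e-01  3.7319e+02]
 [ 0.0000e+00  0.0000e+00  0.0000e+00  1.0000e+00]]
2211.5 [204.36986301 306.70776256] ((777.1198120117188, -344.78839111328125), (39.415260314941406, 157.99703979492188), 89.43557739257812) [[ 698. -364.]
 [ 856. -365.]
 [ 856. -326.]
 [ 698. -324.]]
plane [-0.16424609 -0.20251225 12.6428387 ] [ 765.45330908 -344.60322472   12.6428387 ]
1675.0 [252.3627451  190.05882353] ((586.638671875, -323.6270446777344), (107.15103912353516, 29.11993980407715), 14.65865421295166) [[ 531. -323.]
 [ 538. -351.]
 [ 642. -324.]
 [ 635. -296.]]
plane [-2.58976158e-01 -8.46331305e-03  1.04103167e+01] [ 582.6552082  -325.10103886   10.41031671]
4629.5 [288.74524715  44.68821293] ((410.5076599121094, -329.4835510253906), (144.9644012451172, 40.245113372802734), 61.368106842041016) [[ 358. -383.]
 [ 393. -403.]
 [ 463. -276.]
 [ 428. -256.]]
plane [ 0.43414821 -0.31176045 12.70290711] [ 414.12986331 -328.12324312   12.70290711]
```

View pics/w1.png

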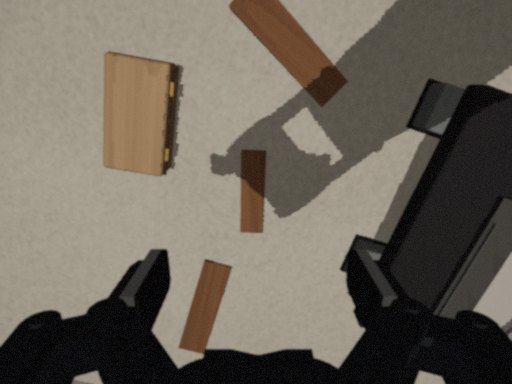

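The wrist view shows the smallest wedge at (252,190), the case at (140,113), the large wedges at (290,45) and (205,306), and the slab with its right pads at right. Before descending I'll confirm which end is thick.

Run:
```python
from h import *
a=np.load("w1.npz"); c=cam("w",a,a["p"]); X=xyz(a["d"],c)
th=np.radians(14.66); D=X[...,:2]-[586.6,-323.6]; l=D@[np.cos(th),np.sin(th)]; w=D@[-np.sin(th),np.cos(th)]
for t in range(-70,80,10): 
    m=(abs(l-t)<5)&(abs(w)<9); print(t,m.sum(),np.median(X[m][:,2]).round(1))
# jar & spanner-ish from scene depth
a=np.load("scene0.npz"); c=cam("s",a,a["p"]); X=xyz(a["d"],c)
m=(X[...,2]>30)&(X[...,2]<95)&(X[...,1]>215)&(X[...,1]<420)&(X[...,0]>400)&(X[...,0]<750); P=X[m]; print("jar",P.min(0),P.max(0),np.median(P,0))
```

```text
-70 122 -0.2
-60 2343 310.1
-50 160 13.0
-40 118 12.3
-30 118 11.4
-20 107 10.5
-10 111 9.5
0 98 8.8
10 100 7.8
20 97 6.9
30 96 5.9
40 97 4.9
50 86 4.1
60 70 -0.5
70 85 -0.4
jar [572.99142713 294.88505519  30.32391717] [624.38301027 348.1676594   79.70408166] [605.86737595 328.9028548   67.56293635]
```

carry_out(
  commands=[-0.088,-0.14,0.6,0.006,1,0,0,0.6,0,1,0,0,0.6,0,1,0,0,0.6,0,1,0,0,0.4,0,1],
)

```text
time: 3.07
eef_pos: [545.1, -333.4, 87.9]
tool_rot: [-0.123, 0.992, 0.001, -0.001]
force: [0.3, 0.2, -0.5]
finger_gap: 85.4
grip_force: 0.0
```

carry_out(
  commands=[0,0,0.5,0,1,0,0,0.5,0,1,0,0,0.4,0,1,0,0,0.15,0,1,0,0,0,0,1],
)

```text
time: 3.48
eef_pos: [545.3, -333.5, 11.8]
tool_rot: [-0.124, 0.992, 0.001, -0.001]
force: [-0.7, 0.1, -0.2]
finger_gap: 85.3
grip_force: 0.0
```

carry_out(
  commands=[0,0,0.19,0,1,0,0,0,0,0.2,0,0,0,0,0.2,0,0,0,0,0.2,0,0,0,0,0.2],
  grip_force=40,
)

```text
time: 3.9
eef_pos: [546.5, -334.4, 5.2]
tool_rot: [-0.124, 0.992, -0.0, 0.0]
force: [0.1, 0.4, -0.5]
finger_gap: 38.9
grip_force: 0.0
```

carry_out(
  commands=[0,0,0,0,0,0,0,0,0,0,0,0,0,0,0,0,0,0,0,0,0,0,0,0,0],
)

```text
time: 4.32
eef_pos: [546.5, -334.4, 5.2]
tool_rot: [-0.125, 0.992, -0.0, 0.001]
force: [-0.5, 0.3, 5.3]
finger_gap: 28.4
grip_force: 40.0
```

carry_out(
  commands=[0,0,-0.3,0,0,0,0,-0.6,0,0,0,0,-0.8,0,0,0,0,-0.8,0,0,0,0,-0.8,0,0],
)

```text
time: 4.73
eef_pos: [545.8, -333.9, 172.2]
tool_rot: [-0.125, 0.992, -0.0, 0.0]
force: [0.4, -1.0, 0.2]
finger_gap: 28.5
grip_force: 39.6
```

carry_out(
  commands=[0,0,-0.8,0.0393,0,0,0,-0.6,0.0393,0,0,0,0,0.0393,0,0,0,0,0.0393,0,0,0,0,0.0393,0],
)

```text
time: 5.15
eef_pos: [546.0, -334.0, 241.0]
tool_rot: [0.186, 0.983, -0.0, 0.001]
force: [-0.9, 0.4, -0.8]
finger_gap: 28.8
grip_force: 39.6
```

carry_out(
  commands=[0,0,0,0.0393,0,0,0,0,0.0393,0,0,0,0,0.0393,0,0,0,0,0.0393,0,0,0,0,0.0393,0],
)

```text
time: 5.57
eef_pos: [545.9, -334.0, 240.4]
tool_rot: [0.475, 0.88, -0.0, 0.0]
force: [-1.0, -0.2, -1.2]
finger_gap: 28.9
grip_force: 39.6
```

carry_out(
  commands=[0,0,0,0.0393,0,0,0,0,0.0393,0,0,0,0,0.0393,0,0,0,0,0.0393,0,0,0,0,0.0393,0],
)

```text
time: 5.98
eef_pos: [545.9, -334.0, 240.4]
tool_rot: [0.72, 0.694, 0.0, 0.0]
force: [-0.2, 0.3, -0.3]
finger_gap: 28.8
grip_force: 39.6
```

Now carry across.

carry_out(
  commands=[0.77,-0.105,0,0,0,0.77,-0.105,0,0,0,0.77,-0.105,0,0,0,0.77,-0.105,0,0,0,0.77,-0.105,0,0,0],
)

```text
time: 6.4
eef_pos: [525.1, -139.2, 240.3]
tool_rot: [0.718, 0.696, 0.0, 0.0]
force: [0.8, -0.4, 0.4]
finger_gap: 28.9
grip_force: 39.6
```

carry_out(
  commands=[0.77,-0.105,0,0,0,0.77,-0.105,0,0,0,0.77,-0.105,0,0,0,0.77,-0.105,0,0,0,0.77,-0.105,0,0,0],
)

```text
time: 6.82
eef_pos: [504.9, 54.1, 240.5]
tool_rot: [0.718, 0.696, 0.0, 0.0]
force: [1.7, -0.1, -0.5]
finger_gap: 28.8
grip_force: 39.6
```

carry_out(
  commands=[0.77,-0.105,0,0,0,0.77,-0.105,0,0,0,0.77,-0.105,0,0,0,0.77,-0.105,0,0,0,0.77,-0.105,0,0,0],
)

```text
time: 7.23
eef_pos: [484.7, 247.4, 240.5]
tool_rot: [0.718, 0.696, 0.001, 0.0]
force: [1.1, -0.6, 0.3]
finger_gap: 28.5
grip_force: 39.6
```

carry_out(
  commands=[0.77,-0.105,0,0,0,0.6,-0.05,0,0,0,0.3,0,0,0,0,0,0,0,0,0,0,0,0,0,0],
)

```text
time: 7.65
eef_pos: [480.0, 329.5, 239.8]
tool_rot: [0.718, 0.696, 0.0, 0.0]
force: [-0.9, -0.6, -0.8]
finger_gap: 28.5
grip_force: 39.6
```

```bash
cat > look.py <<'E'
import sys
from bench import *
from h import *
s=observe(); print(s["q"].round(2),s["eef_pos"].round(1),s["tool_rot"].round(4),s["time"],s["force"].round(1))
n="wrist"; i=camera_info(n); p,d=snapshot(n); np.savez(sys.argv[1]+".npz",p=p,d=d,eef=s["eef_pos"],rot=s["tool_rot"],**{k:np.array(v) for k,v in i.items()})
cv2.imwrite(f"pics/{sys.argv[1]}.png",p[:,:,::-1])
E
python3 look.py w2
```

```text
[ 0.54  0.37  1.41 -0.    1.36  0.57] [480.  329.5 239.8] [7.177e-01 6.964e-01 0.000e+00 1.000e-04] 7.65 [-0.9 -0.6 -0.8]
```

View pics/w2.png

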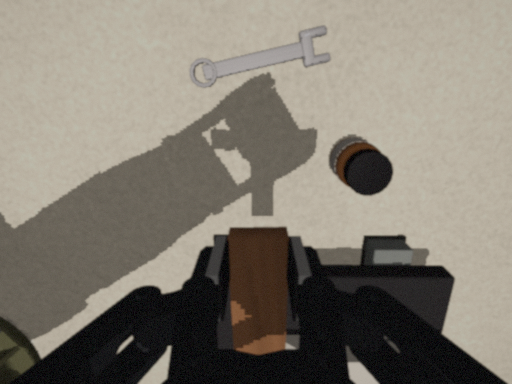

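The wrist view shows the held wedge at (258,290), thick end up in the picture. The jar is at (365,168), the spanner at (260,58) and the rear-left pad at (388,258). The gripper hides the low pad, so I'll shift sideways for a clear look.

carry_out(
  commands=[0.2,-0.6,0,0,0,0.2,-0.6,0,0,0,0.2,-0.6,0,0,0,0.2,-0.4,0,0,0,0,0,0,0,0],
)

```text
time: 8.12
eef_pos: [369.3, 372.9, 240.2]
tool_rot: [0.718, 0.696, 0.0, -0.0]
force: [1.2, 0.4, -0.3]
finger_gap: 28.5
grip_force: 39.7
```

```bash
python3 look.py w3
python3 - <<'E'
from h import *
a=np.load("w3.npz"); p,d=a["p"],a["d"]; c=cam("w",a,p); X=xyz(d,c); Z=X[...,2]; hsv=cv2.cvtColor(p,cv2.COLOR_RGB2HSV)
# slab top left edge: rows where top plane begins
m=((abs(Z-65)<6)&(hsv[...,2]<75)&(X[...,1]<200)).astype(np.uint8); 
pts=[]
for u in range(512):
    r=np.where(m[:,u])[0]
    if len(r)>5: pts.append((u,r.min()))
pts=np.array(pts); W=ray(pts,65,c); print(len(pts),W[::10,:2].round(1))
# low pad top
m=(abs(Z-25)<3.5)&(X[...,0]<560)&(X[...,1]<230)&(X[...,1]>170); P=X[m]; print("low",m.sum(),np.percentile(P,[2,50,98],axis=0).round(1))
m=(abs(Z-35)<3.5)&(X[...,0]>570)&(X[...,1]<230)&(X[...,1]>170); P=X[m]; print("rear",m.sum(),np.percentile(P,[2,50,98],axis=0).round(1) if m.sum() else 0)
print("bench",np.median(Z[(X[...,1]>230)&(X[...,1]<300)&(Z<15)]))
E
```

```text
[0.72 0.24 1.58 0.   1.32 0.75] [369.3 372.9 240.2] [ 7.177e-01  6.964e-01  4.000e-04 -2.000e-04] 8.1167 [ 1.2  0.4 -0.3]
135 [[  9.5  85.8]
 [477.  127.1]
 [491.7 103. ]
 [546.8 194. ]
 [559.1 193.6]
 [571.4 193.2]
 [583.7 192.8]
 [596.  192.5]
 [608.3 192.1]
 [620.6 191.7]
 [632.9 191.3]
 [645.2 191. ]
 [657.8 189.1]
 [670.2 188.7]]
low 92 [[453.3 197.3  21.8]
 [460.7 208.   24.4]
 [466.2 213.8  25.8]]
rear 671 [[589.6 184.6  32.3]
 [645.4 194.7  34.4]
 [682.4 206.8  38.2]]
bench -0.28928190165109413
```

View pics/w3.png

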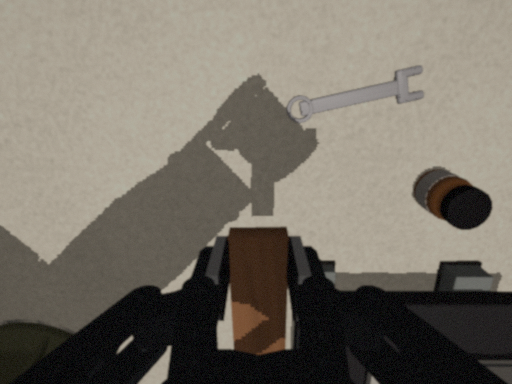

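The view shows the slab's left edge along row ~291, the rear-left pad at (466,276), and a sliver of the low pad at (328,267). I'll cross-check the edge and pad in the scene view.

```bash
python3 - <<'E'
from h import *
a=np.load("scene0.npz"); p,d=a["p"],a["d"]; c=cam("s",a,p); X=xyz(d,c); Z=X[...,2]
ok=(abs(X[...,0]-560)<200)
th=np.radians(-1.72); ex=np.array([np.cos(th),np.sin(th)]); ey=np.array([-ex[1],ex[0]])
def edges(X,Z,tag):
    D=X[...,:2]; sx=D@ex; sy=D@ey
    for lo,hi,nm in [(61,70,"top"),(22,28,"z25"),(31.5,38,"z35")]:
        m=(Z>lo)&(Z<hi)&(abs(sx-540)<180)&(sy>150)&(sy<260)&((nm=="top")|(sy>205))
        print(tag,nm,m.sum(), "sy",np.percentile(sy[m],[1,50,99]).round(1),"sx",np.percentile(sx[m],[1,50,99]).round(1)) if m.sum() else 0
edges(X,Z,"scene")
for f in ["w2","w3"]:
    b=np.load(f+".npz"); cc=cam("w",b,b["p"]); XX=xyz(b["d"],cc); edges(XX,XX[...,2],f)
# slab front edge: side/scene, top points min sx within sy range away from others
for n in ["scene","side"]:
    a=np.load(f"{n}0.npz"); X=xyz(a["d"],cam(n,a,a["p"])); sx=X[...,:2]@ex; sy=X[...,:2]@ey
    m=(abs(X[...,2]-65)<5)&(sx>350)&(sx<760)&(sy>-220)&(sy<260)
    for lo in range(-160,220,40):
        k=m&(sy>lo)&(sy<lo+40)
        if k.sum()>20: print(n,"sy",lo,"sx range",np.percentile(sx[k],[1,99]).round(1))
    for lo in (440,480,520,680):
        k=m&(sx>lo)&(sx<lo+40)
        if k.sum()>20: print(n,"sx",lo,"sy range",np.percentile(sy[k],[1,99]).round(1))
E
python3 - <<'E'
import numpy as np,cv2
b=np.load("scene0.npz")["p"][200:265,260:345,::-1]
cv2.imwrite("pics/c2.png",cv2.resize(b,(765,585),interpolation=2))
E
```

```text
scene top 1097 sy [151.1 180.8 208.8] sx [412.5 571.9 706.3]
scene z25 88 sy [205.3 219.6 228.8] sx [413.2 450.6 668.8]
scene z35 98 sy [205.1 214.9 228.3] sx [428.6 639.8 683.2]
w2 top 3068 sy [151.2 189.6 206.4] sx [430.5 655.2 703.4]
w2 z25 118 sy [207.  225.6 226.6] sx [615.5 632.  663.3]
w2 z35 629 sy [205.2 216.1 226. ] sx [615.7 640.3 689.6]
w3 top 3270 sy [150.6 183.4 206.4] sx [407.5 622.4 679.6]
w3 z25 222 sy [206.  224.8 226.9] sx [447.  616.  662.9]
w3 z35 636 sy [205.2 214.7 226.3] sx [492.9 638.3 678.3]
scene sy -160 sx range [411.4 703.5]
scene sy -120 sx range [408.2 706.4]
scene sy -80 sx range [407.9 706.8]
scene sy -40 sx range [409.  707.2]
scene sy 0 sx range [409.2 706.9]
scene sy 40 sx range [408.  707.9]
scene sy 80 sx range [408.2 707.7]
scene sy 120 sx range [412.1 705.7]
scene sy 160 sx range [412.7 706.6]
scene sy 200 sx range [413.2 705.6]
scene sx 440 sy range [-126.1  207.9]
scene sx 480 sy range [-129.3  206.9]
scene sx 520 sy range [-129.2  207. ]
scene sx 680 sy range [-127.9  206.4]
side sy -160 sx range [409.  700.9]
side sy -120 sx range [409.7 701.5]
side sy -80 sx range [409.1 701.9]
side sy -40 sx range [406.9 500.9]
side sy 0 sx range [408.  500.9]
side sy 40 sx range [409.1 501.6]
side sy 80 sx range [407.4 501.9]
side sy 120 sx range [408.6 502.2]
side sy 160 sx range [409.5 523.4]
side sy 200 sx range [411.6 533.8]
side sx 440 sy range [-131.9  203.1]
side sx 480 sy range [-133.6  202.1]
side sx 520 sy range [-134.1  201. ]
side sx 680 sy range [-135.5  -50.3]
```

Run:
```python
from h import *
from scipy.spatial.transform import Rotation as R
for f in ["w2","w3"]:
    a=np.load(f+".npz"); p=a["p"]; c=cam("w",a,p); X=xyz(a["d"],c); T=(X-a["eef"])@R.from_quat(a["rot"]).as_matrix()
    hsv=cv2.cvtColor(p,cv2.COLOR_RGB2HSV)
    m=((hsv[...,0]<18)&(hsv[...,1]>110)).astype(np.uint8); m[:,:200]=0; m[:,310:]=0; m[:215]=0
    m=m>0
    print(f,m.sum(),"x max",np.percentile(T[m][:,0],[1,99]).round(1))
    for t in range(-75,20,10):
        k=m&(abs(T[...,0]-t)<5)
        if k.sum()>15: q=T[k]; print(t,k.sum(),"y",np.percentile(q[:,1],[2,98]).round(1),"z",np.median(q[:,2]).round(1))
    k=m&(T[...,2]<40)
    r=np.where(m.any(1))[0]; 
    for rr in (r[0]+3,(r[0]+r[-1])//2,r[-1]-3): u=np.where(m[rr])[0]; print("row",rr,u.min(),u.max())
```

```text
w2 7137 x max [-66.3  10.8]
-65 430 y [-13.9  13.3] z -1.7
-55 662 y [-14.2  14.2] z -2.5
-45 710 y [-14.5  14. ] z -3.4
-35 778 y [-14.7  13.8] z -4.4
-25 815 y [-14.3  13.9] z -5.2
-15 896 y [-14.9  13.5] z -6.2
-5 975 y [-15.   13.6] z -7.2
5 1410 y [-14.8  13.6] z -8.0
15 410 y [-14.8  13.5] z -4.0
row 231 230 285
row 305 207 285
row 380 223 262
w3 7062 x max [-66.   15.3]
-65 427 y [-13.3  13.4] z -1.7
-55 634 y [-13.8  13.7] z -2.5
-45 703 y [-13.9  13.5] z -3.5
-35 723 y [-14.   13.3] z -4.4
-25 784 y [-13.8  13.4] z -5.3
-15 876 y [-14.5  13.5] z -6.2
-5 1002 y [-15.1  13.6] z -7.2
5 1464 y [-14.9  13.6] z -8.1
15 421 y [-16.1  14.9] z -5.4
row 231 230 285
row 305 232 307
row 380 201 252
```

carry_out(
  commands=[-0.3465,0.573,0,0,0,-0.3465,0.573,0,0,0,-0.3465,0.573,0,0,0,-0.3465,0.573,0,0,0,0,0,0.6,0,0],
)

```text
time: 8.58
eef_pos: [490.3, 296.1, 213.9]
tool_rot: [0.72, 0.694, 0.004, 0.002]
force: [0.8, 1.8, -0.1]
finger_gap: 28.8
grip_force: 39.7
```

carry_out(
  commands=[0,0,0.7,0,0,0,0,0.7,0,0,0,0,0.7,0,0,0,0,0.7,0,0,0,0,0.4,0,0],
)

```text
time: 9.0
eef_pos: [483.7, 297.5, 45.8]
tool_rot: [0.719, 0.695, -0.002, -0.0]
force: [0.1, 0.3, -1.1]
finger_gap: 28.3
grip_force: 39.7
```

carry_out(
  commands=[0,0,0,0,0,0,0,0,0,0],
)

```text
time: 9.17
eef_pos: [484.7, 298.7, 49.4]
tool_rot: [0.719, 0.695, -0.001, -0.0]
force: [-0.2, 1.0, 0.4]
finger_gap: 28.6
grip_force: 39.7
```

carry_out(
  commands=[0,-0.06,0.2,-0.001,0,0,0,0.15,0,0,0,0,0,0,0,0,0,0,0,0],
)

```text
time: 9.5
eef_pos: [481.2, 299.9, 32.1]
tool_rot: [0.717, 0.697, 0.0, 0.0]
force: [0.8, -1.1, -1.5]
finger_gap: 29.2
grip_force: 39.7
```

Run:
```python
from bench import *
from h import *
s=observe(); print(s["eef_pos"].round(1),s["tool_rot"].round(4))
p,d=snapshot("scene"); np.savez("s1.npz",p=p,d=d)
cv2.imwrite("pics/s1.png",cv2.resize(p[170:300,250:410,::-1],(720,585),interpolation=2))
```

```text
[481.2 299.9  32.1] [7.170e-01 6.971e-01 2.000e-04 1.000e-04]
```

View pics/s1.png

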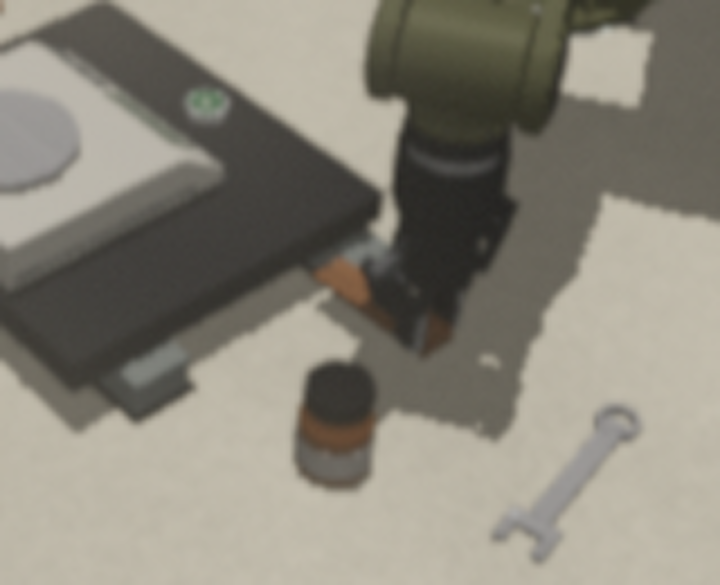

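The crop shows the wedge's thin end at (315–370,275) beside the slab edge, the pad's light top at (365,248), and the jar and spanner clear. I'll check the lateral centring in this one camera.

Run:
```python
from h import *
a=np.load("scene0.npz"); c=cam("s",a,a["p"]); p0=a["p"]; X=xyz(a["d"],c)
th=np.radians(-1.72); ex=np.array([np.cos(th),np.sin(th)]); ey=np.array([-ex[1],ex[0]])
def s(P): return np.c_[P[:,:2]@ex,P[:,:2]@ey]
hsv=cv2.cvtColor(p0,cv2.COLOR_RGB2HSV)
# gray pad: cool hue vs beige bench, raycast at pad top
for nm,z,c0 in [("low",25,472),("rear",35,642)]:
    m=(hsv[...,2]>60)&(hsv[...,1]<60)&(hsv[...,0]>40)&(abs(X[...,0]-c0-7)<60)&(X[...,1]>180)&(X[...,1]<235)
    v,u=np.where(m); q=s(ray(np.c_[u,v],z,c)); q=q[(abs(q[:,0]-c0)<45)]; print(nm,len(q),np.percentile(q,[3,50,97],axis=0).round(1), u.min(),u.max(),v.min(),v.max())
p=np.load("s1.npz")["p"]; h=cv2.cvtColor(p,cv2.COLOR_RGB2HSV); m=(h[...,0]<16)&(h[...,1]>95); m[:222]=0; m[246:]=0; m[:,:315]=0; m[:,340:]=0
v,u=np.where(m); q=s(ray(np.c_[u,v],30,c)); 
for t in range(200,250,6):
    k=abs(q[:,1]-t)<3
    if k.sum(): print(t,k.sum(),q[k,0].min().round(1),q[k,0].max().round(1))
for v in range(220,246,2): print(v,' '.join('%3d/%3d'%(h[v,u,0],h[v,u,2]) for u in range(312,346,3)), '|',' '.join('%3d/%3d'%(hsv[v,u,0],hsv[v,u,2]) for u in range(312,346,3)))
```

```text
low 4 [[430.3 216.2]
 [436.7 221.9]
 [451.1 227. ]] 327 334 226 227
rear 11 [[630.7 211.1]
 [648.9 217.4]
 [657.8 223.5]] 279 287 248 253
218 9 465.2 488.7
224 11 462.6 489.5
230 9 464.4 486.9
236 10 459.2 485.2
242 10 462.8 486.1
248 9 467.2 486.9
220  20/ 64  24/ 63  12/ 62  21/ 57  20/ 51  25/ 50  21/ 57  22/161  23/179  20/ 51  20/ 45  18/ 43 |  20/ 67  17/ 67  21/ 68  17/ 64  19/ 60  19/ 59  23/ 64  22/158  23/182  21/183  23/183  23/183
222  18/ 63  24/ 62  21/ 57  21/ 53  21/ 51  35/ 58  30/ 70  25/135  23/163  24/ 50  20/ 43  30/ 42 |  21/ 67  20/ 67  15/ 64  23/ 59  19/ 60  21/ 65  30/ 75  27/133  22/177  21/181  23/181  23/181
224  24/ 61  21/ 56  17/ 54  26/ 51  30/ 59  38/ 81  36/107  42/125  27/120  30/ 54  15/ 45  18/ 45 |  19/ 66  21/ 62  26/ 58  21/ 59  26/ 66  30/ 85  35/107  40/124  25/147  23/181  21/182  21/183
226  20/ 55  20/ 53  25/ 54  30/ 63  20/ 82  35/119  42/120  40/117  23/ 88  23/ 55  23/ 43  24/ 43 |  19/ 60  21/ 58  23/ 58  30/ 68  30/ 83  40/119  42/125  43/119  30/103  23/182  21/184  21/183
228  23/ 52  26/ 57  20/ 59  16/ 77  13/125  14/131  21/ 89
[... 1022 characters left out ...]
  15/ 53 |  21/111  23/162  23/181  21/183  21/184  23/179  23/184  23/183  21/183  21/183  23/181  21/183
240  21/168  23/188  21/188  23/174  22/111  22/107  19/ 95  16/ 70  13/ 63  15/ 47  24/ 52  14/ 66 |  22/163  23/183  21/184  21/181  21/182  20/185  21/184  21/183  23/180  23/182  23/181  21/184
242  23/187  23/187  23/186  21/186  22/164  22/111  21/106  19/ 91  14/ 69  18/ 47  24/ 62  14/ 70 |  21/182  21/183  23/182  23/181  23/182  23/183  23/182  21/181  21/181  23/183  21/183  21/184
244  21/187  23/188  23/189  21/187  23/184  21/157  21/110  21/106  20/ 88  20/ 49  23/ 69  14/ 73 |  23/182  23/183  21/185  23/182  23/181  21/182  23/181  21/183  21/184  21/184  23/182  21/184
```

Run:
```python
from h import *
a=np.load("scene0.npz"); c=cam("s",a,a["p"]); h=cv2.cvtColor(a["p"],cv2.COLOR_RGB2HSV)
th=np.radians(-1.72); ex=np.array([np.cos(th),np.sin(th)]); ey=np.array([-ex[1],ex[0]])
for nm,z,(v0,v1,u0,u1) in [("low",25,(218,238,312,345)),("rear",35,(236,262,265,300))]:
    m=((h[...,0]>=33)&(h[...,0]<70)&(h[...,2]>95)&(h[...,2]<150)); k=np.zeros_like(m); k[v0:v1,u0:u1]=1; v,u=np.where(m&k)
    P=ray(np.c_[u,v],z,c)[:,:2]; q=np.c_[P@ex,P@ey].astype(np.float32); print(nm,len(q),q.min(0),q.max(0),np.median(q,0),cv2.minAreaRect(q))
```

```text
low 53 [421.69232 208.69075] [465.44812 230.12636] [444.26825 219.28989] ((443.5694885253906, 219.3952178955078), (21.277271270751953, 42.90859603881836), 86.00144958496094)
rear 74 [622.1058  207.07375] [669.51416 228.99628] [646.2417  218.79587] ((645.720947265625, 218.46780395507812), (21.47037696838379, 46.88036346435547), 86.29685974121094)
```

The low pad is centred about 32 mm nearer the robot than I had assumed (scene: pad 443.6, wedge 476). I'll shift sideways and lower gently onto the pad.

carry_out(
  commands=[0,-0.32,0,0,0,0,-0.32,0,0,0,0,0,0,0,0,-0.2,0,0,0,0,0,0,0,0,0],
)

```text
time: 9.97
eef_pos: [449.4, 289.8, 32.2]
tool_rot: [0.717, 0.697, 0.0, 0.0]
force: [-0.2, -0.3, -0.6]
finger_gap: 28.2
grip_force: 39.7
```

carry_out(
  commands=[0,0,0.015,0,0,0,0,0,0,0],
)

```text
time: 10.13
eef_pos: [449.4, 290.6, 31.1]
tool_rot: [0.717, 0.697, 0.0, 0.0]
force: [-0.3, 0.3, -0.4]
finger_gap: 28.6
grip_force: 39.7
```

carry_out(
  commands=[0,0,0.015,0,0,0,0,0,0,0],
)

```text
time: 10.3
eef_pos: [449.0, 290.8, 30.1]
tool_rot: [0.717, 0.697, -0.0, 0.0]
force: [0.4, 0.4, 0.1]
finger_gap: 29.0
grip_force: 39.7
```

Run:
```python
from bench import *
from h import *
s=observe(); print(s["eef_pos"].round(1),s["tool_rot"].round(4),s["force"])
p,d=snapshot("scene"); np.savez("s2.npz",p=p,d=d)
cv2.imwrite("pics/s2.png",cv2.resize(p[190:270,290:390,::-1],(740,592),interpolation=2))
```

```text
[449.  290.8  30.1] [ 0.717  0.697 -0.     0.   ] [0.37120076 0.35378282 0.14247215]
```

View pics/s2.png

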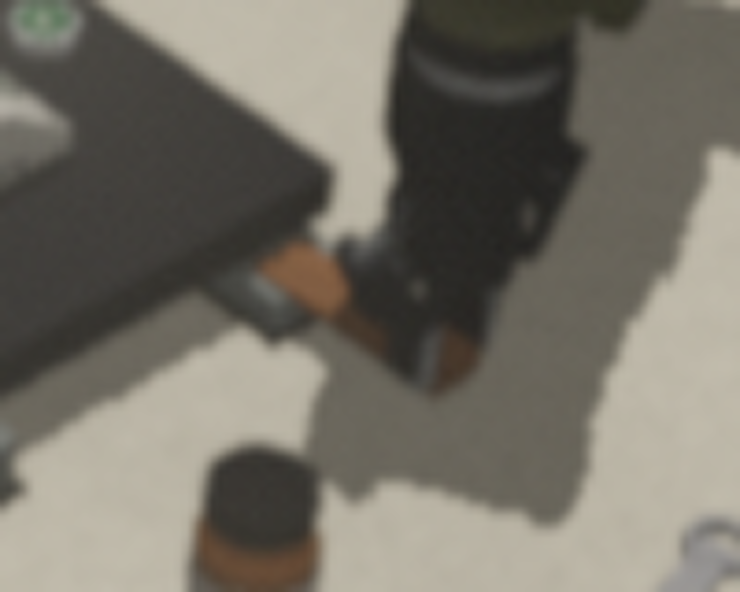

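The wedge now sits over the pad, with the pad's margin showing at (250,285) on the rear side and the thin end at the slab edge (270,262). I'll feed it in.

carry_out(
  commands=[-0.2,0,0.005,0,0,-0.2,0,0.005,0,0,-0.2,0,0,0,0,-0.2,0,0,0,0,0,0,0,0,0],
)

```text
time: 10.77
eef_pos: [447.7, 248.9, 29.9]
tool_rot: [0.717, 0.697, -0.0, 0.0]
force: [-0.3, -1.5, 1.9]
finger_gap: 28.8
grip_force: 39.9
```

carry_out(
  commands=[0,0,0.01,0,0,0,0,0,0,0],
)

```text
time: 10.93
eef_pos: [447.8, 250.5, 29.4]
tool_rot: [0.717, 0.697, -0.0, 0.0]
force: [-0.3, -3.7, 5.1]
finger_gap: 28.7
grip_force: 40.2
```

carry_out(
  commands=[-0.1,0,0,0,0,0,0,0,0,0],
)

```text
time: 11.1
eef_pos: [447.9, 246.1, 29.7]
tool_rot: [0.717, 0.697, 0.001, 0.0]
force: [0.9, -1.6, 5.9]
finger_gap: 28.8
grip_force: 40.3
```

carry_out(
  commands=[-0.1,0,0,0,0,0,0,0,0,0],
)

```text
time: 11.27
eef_pos: [447.8, 241.2, 29.8]
tool_rot: [0.717, 0.697, 0.001, 0.0]
force: [0.8, -0.3, 6.7]
finger_gap: 28.6
grip_force: 40.3
```

carry_out(
  commands=[-0.1,0,0,0,0,0,0,0,0,0],
)

```text
time: 11.43
eef_pos: [447.8, 236.4, 29.9]
tool_rot: [0.717, 0.697, 0.001, 0.0]
force: [0.7, 0.2, 6.3]
finger_gap: 28.9
grip_force: 40.4
```

carry_out(
  commands=[-0.06,0,0,0,0,0,0,0,0,0],
)

```text
time: 11.6
eef_pos: [447.7, 233.6, 29.9]
tool_rot: [0.717, 0.697, 0.001, 0.0]
force: [-0.3, 2.0, 6.8]
finger_gap: 28.8
grip_force: 40.5
```

carry_out(
  commands=[-0.05,0,0,0,0,0,0,0,0,0],
)

```text
time: 11.77
eef_pos: [447.7, 231.2, 30.0]
tool_rot: [0.717, 0.697, 0.001, 0.0]
force: [0.6, 3.0, 7.4]
finger_gap: 28.8
grip_force: 40.5
```

carry_out(
  commands=[-0.03,0,0,0,0,0,0,0,0,0],
)

```text
time: 11.93
eef_pos: [447.7, 229.8, 30.0]
tool_rot: [0.717, 0.697, 0.001, 0.0]
force: [-0.2, 3.0, 7.2]
finger_gap: 28.8
grip_force: 40.6
```

carry_out(
  commands=[-0.03,0,0,0,0,0,0,0,0,0],
)

```text
time: 12.1
eef_pos: [447.7, 228.4, 30.1]
tool_rot: [0.717, 0.697, 0.001, 0.0]
force: [0.3, 3.9, 8.1]
finger_gap: 28.6
grip_force: 40.6
```

carry_out(
  commands=[-0.02,0,0,0,0,0,0,0,0,0],
)

```text
time: 12.27
eef_pos: [447.7, 227.5, 30.1]
tool_rot: [0.717, 0.697, 0.001, 0.0]
force: [0.8, 4.1, 8.8]
finger_gap: 28.3
grip_force: 40.6
```

carry_out(
  commands=[-0.02,0,0,0,0,0,0,0,0,0],
)

```text
time: 12.43
eef_pos: [447.7, 226.6, 30.1]
tool_rot: [0.717, 0.697, 0.002, 0.0]
force: [0.5, 7.3, 9.2]
finger_gap: 29.0
grip_force: 40.6
```

carry_out(
  commands=[-0.02,0,0,0,0,0,0,0,0,0],
)

```text
time: 12.6
eef_pos: [447.7, 225.9, 30.1]
tool_rot: [0.717, 0.697, 0.002, -0.0]
force: [0.5, 8.8, 8.3]
finger_gap: 28.5
grip_force: 40.5
```

carry_out(
  commands=[-0.02,0,0,0,0,0,0,0,0,0],
)

```text
time: 12.77
eef_pos: [447.7, 225.3, 30.2]
tool_rot: [0.717, 0.697, 0.002, -0.0]
force: [0.8, 12.7, 5.8]
finger_gap: 28.8
grip_force: 40.4
```

Force is rising and the wedge is snug at about 66 mm. I'll release it.

carry_out(
  commands=[0,0,0,0,0.5,0,0,0,0,0.7,0,0,0,0,0.7,0,0,0,0,0.7,0,0,0,0,0.7],
)

```text
time: 13.18
eef_pos: [446.8, 223.3, 29.1]
tool_rot: [0.717, 0.697, -0.0, -0.0]
force: [0.3, 0.3, -0.2]
finger_gap: 59.8
grip_force: 0.0
```

carry_out(
  commands=[0,0,-0.2,0,0.7,0,0,-0.6,0,0.7,0,0,-0.8,0,0.7,0,0,-0.8,0,0.7,0,0,-0.4,0,0.7],
)

```text
time: 13.6
eef_pos: [447.8, 223.7, 174.6]
tool_rot: [0.717, 0.697, 0.003, 0.001]
force: [-0.4, -0.3, 0.5]
finger_gap: 59.9
grip_force: 0.0
```

carry_out(
  commands=[0.5,-0.6,0,0,0,0.5,-0.6,0,0,0,0.5,-0.6,0,0,0,0,0,0,0,0,0,0,0,0,0],
)

```text
time: 14.02
eef_pos: [358.0, 301.8, 170.1]
tool_rot: [0.716, 0.698, 0.0, 0.0]
force: [1.1, -0.3, -0.4]
finger_gap: 0.7
grip_force: 0.0
```

```bash
python3 look.py w4
python3 - <<'E'
from bench import *
from h import *
p,d=snapshot("scene"); np.savez("s3.npz",p=p,d=d)
a=np.load("scene0.npz"); w=np.load("w4.npz")
A=cv2.resize(p[170:290,260:380,::-1],(400,400),interpolation=2); B=cv2.resize(w["p"][:,:,::-1],(400,300))
cv2.imwrite("pics/m.png",np.hstack([A,cv2.copyMakeBorder(B,0,100,0,0,0)]))
c=cam("s",a,p); th=np.radians(-1.72); ex=np.array([np.cos(th),np.sin(th)]); ey=np.array([-ex[1],ex[0]])
for nm,D,cc,P in [("scene",d,c,p),("wrist",w["d"],cam("w",w,w["p"]),w["p"])]:
    X=xyz(D,cc); h=cv2.cvtColor(P,cv2.COLOR_RGB2HSV); sx=X[...,:2]@ex; sy=X[...,:2]@ey
    m=(h[...,0]<17)&(h[...,1]>95)&(abs(sx-440)<50)&(sy>195)&(sy<270)&(X[...,2]<60)
    print(nm,m.sum(),np.percentile(np.c_[sx[m],sy[m],X[...,2][m]],[2,50,98],axis=0).round(1) if m.sum() else 0)
# did slab/balance move? 
print("diff slab region",np.mean(abs(p[150:240,220:320].astype(int)-a["p"][150:240,220:320])))
E
```

```text
[ 0.62  0.18  1.82 -0.    1.14  0.65] [358.  301.8 170.1] [7.159e-01 6.982e-01 4.000e-04 1.000e-04] 14.0167 [ 1.1 -0.3 -0.4]
scene 79 [[429.9 210.4  30.5]
 [448.2 232.3  36.8]
 [457.9 250.3  41.4]]
wrist 1351 [[424.4 206.1  28.2]
 [438.5 229.4  36.5]
 [458.2 249.1  45.9]]
diff slab region 2.046777777777778
```

View pics/m.png

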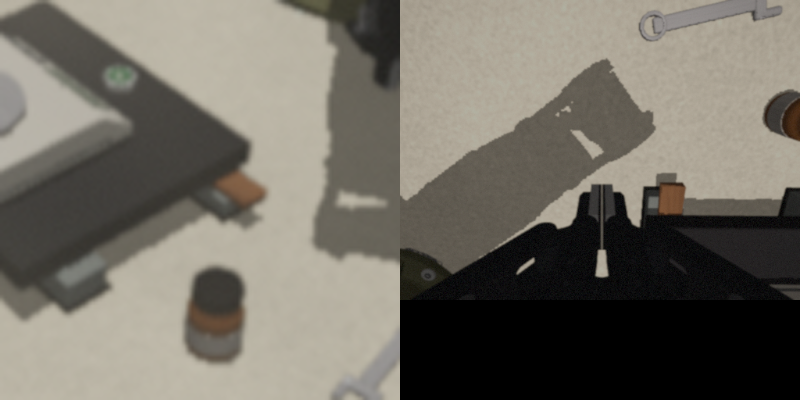

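The composite shows the wedge seated on the low pad under the slab edge, at (240,187) in the scene part and (670,198) in the wrist part. The jar, spanner and level are undisturbed. Next I'll move above it to press.

carry_out(
  commands=[-0.6245,0.45,0,0,0,-0.6245,0.45,0,0,0,-0.6245,0.45,0,0,0,-0.6245,0.45,0,0,0,0,0,0,0,0],
)

```text
time: 14.53
eef_pos: [448.8, 167.9, 169.5]
tool_rot: [0.719, 0.695, 0.0, 0.001]
force: [0.1, -0.7, 0.0]
finger_gap: 0.3
grip_force: 0.0
```

carry_out(
  commands=[0,0,0.6,0,0,0,0,0.6,0,0,0,0,0.4,0,0,0,0,0,0,0,0,0,0,0,0],
)

```text
time: 14.95
eef_pos: [445.7, 172.7, 89.3]
tool_rot: [0.717, 0.697, -0.001, -0.0]
force: [0.1, 0.2, 0.4]
finger_gap: -0.4
grip_force: 0.0
```

carry_out(
  commands=[0,0,0.2,0,0,0,0,0.16,0,0,0,0,0.04,0,0,0,0,0,0,0],
)

```text
time: 15.28
eef_pos: [445.4, 173.4, 69.1]
tool_rot: [0.717, 0.697, -0.0, -0.0]
force: [0.1, -0.1, 0.2]
finger_gap: -0.1
grip_force: 0.0
```

carry_out(
  commands=[0,0,0.02,0,0,0,0,0.02,0,0,0,0,0,0,0],
)

```text
time: 15.53
eef_pos: [445.5, 173.5, 67.4]
tool_rot: [0.717, 0.697, 0.0, 0.0]
force: [0.1, 0.2, 0.1]
finger_gap: -0.0
grip_force: 0.0
```

carry_out(
  commands=[0,0,0.02,0,0,0,0,0.01,0,0,0,0,0,0,0],
)

```text
time: 15.78
eef_pos: [445.4, 173.5, 65.7]
tool_rot: [0.717, 0.697, -0.0, -0.0]
force: [0.7, -1.4, 0.7]
finger_gap: -0.1
grip_force: 0.0
```

carry_out(
  commands=[0,0,0.01,0,0,0,0,0,0,0],
)

```text
time: 15.95
eef_pos: [445.5, 173.5, 65.3]
tool_rot: [0.717, 0.697, -0.0, -0.0]
force: [-0.4, -0.6, -1.3]
finger_gap: -0.2
grip_force: 0.0
```

carry_out(
  commands=[0,0,0.01,0,0,0,0,0,0,0],
)

```text
time: 16.12
eef_pos: [445.6, 173.5, 65.1]
tool_rot: [0.717, 0.697, 0.0, 0.0]
force: [-2.2, -0.9, 5.1]
finger_gap: -0.2
grip_force: 2.2
```

carry_out(
  commands=[0,0,0.008,0,0,0,0,0,0,0],
)

```text
time: 16.28
eef_pos: [445.6, 173.5, 65.0]
tool_rot: [0.717, 0.697, 0.0, 0.0]
force: [-5.2, -2.0, 10.0]
finger_gap: 0.0
grip_force: 5.3
```

carry_out(
  commands=[0,-0.005,0.008,0,0,0,0,0,0,0],
)

```text
time: 16.45
eef_pos: [445.6, 173.5, 65.0]
tool_rot: [0.717, 0.697, 0.0, 0.0]
force: [-5.7, -3.4, 15.2]
finger_gap: -0.2
grip_force: 7.5
```

carry_out(
  commands=[0,0,0,0,0,0,0,0,0,0,0,0,0,0,0],
)

```text
time: 16.7
eef_pos: [445.6, 173.5, 65.0]
tool_rot: [0.717, 0.697, 0.0, 0.0]
force: [-4.7, -1.7, 15.0]
finger_gap: -0.2
grip_force: 7.5
```

It holds 15 N with no dip. I'll do a short check, then hand in.

carry_out(
  commands=[0,0,0,0,0,0,0,0,0,0,0,0,0,0,0,0,0,0,0,0,0,0,0,0,0],
)

```text
time: 17.12
eef_pos: [445.6, 173.5, 65.0]
tool_rot: [0.717, 0.697, 0.0, 0.0]
force: [-5.1, -2.8, 15.2]
finger_gap: 0.1
grip_force: 7.5
```

Run:
```python
from bench import *
from h import *
p,d=snapshot("scene"); a=np.load("s3.npz")["p"]; o=np.load("scene0.npz")["p"]
f=lambda x:cv2.cvtColor(x,cv2.COLOR_RGB2GRAY).astype(np.float32)[185:245,205:290]
print(cv2.phaseCorrelate(f(o),f(p)),cv2.phaseCorrelate(f(a),f(p)))
s=observe(); print(s["force"],s["eef_pos"])
if 10.5<s["force"][2]<19: print(job_done())
```

```text
((0.0012767128657671378, -0.0022861504484588124), 1.0365696744565611) ((0.00035032674306023637, -0.007893005028488886), 1.0251259139732078)
[-4.57294765 -1.38685064 13.91511882] [445.54804489 173.49276053  64.98294211]
the job is handed in; nothing more can be done
None
```

The smallest wedge is snug under the slab's left-front corner, about 66 mm in, and released. I handed the job in while pressing there with about 15 N (plus some 5 N sideways); the corner did not dip and the slab showed no shift in the camera.

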